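# Load the block incubator and start it

### The arm

A 6-joint arm with a two-finger parallel gripper is mounted at the origin on the work surface. World frame = base frame: x ahead of the robot, y to its left, z up, the work surface at z = 0. Lengths are in m, angles in rad, forces in N, time in s.
With the tool pointing down it reaches from about 0.225 to 0.875 m from the base axis. Payload 3.4 kg.
Tool frame: the origin (TCP) lies midway between the tips of the shut fingers; the grasp point (between the pads) lies 19 mm behind it (manip.grasp_offset is the distance from the TCP to the grasp point, in m); x points along the fingers, y is the direction in which the jaws open and shut, and the axes are right-handed (so a half turn about x gives the same grasp; the last joint's range is limited). The gripper opens to 85 mm and grips with 20 to 120 N. Pads are 22 mm wide; open, the fingers measure 114 mm over their backs; the gripper's body (76 mm by 85 mm) begins 54 mm behind the grasp point. The pads swing forward as they close: fully open they stand 13 mm farther back than shut.
Start: joints at [-1.411, 0.276, 1.505, -0, 1.361, -0.121], TCP at [0.159, -0.553, 0.231] pointing down, gripper open.
Joint ranges: [-2.89, 2.89], [-0.75, 2.08], [0.22, 2.7], [-1.18, 4.32], [0.11, 2.71], [-2.7, 2.7]. Speed limits (rad/s): [2.57, 2.57, 3.14, 3.14, 3.14, 3.14].

### API

Orientations are given as a unit quaternion [w, x, y, z].
In Python, from rig import manip gives the robot as it stands.
- The arm moves only by the shell command python3 -m creep 'ROWS' [OPENING] [FORCE]. ROWS is a JSON object of lists of equal length, an entry for each row: "delta_pos": the shift along the tool's x, y, z in cm, a list of three; "dr": the turn, a rotation vector about the tool's x, y, z in rad, a list of three. In form: {"delta_pos": [[dx, dy, dz], ...], "dr": [[rx, ry, rz], ...]}. A call has 1 to 10 rows; each row is the pose to reach, as a shift and turn from the pose commanded when the call began, along the tool's axes at that moment; what a row does not reach only later rows make up. A row lasts 1/10 s, in which the tool goes at most 50 mm and 8.59 degrees, less where a joint would pass 70% of its speed; a pose out of reach is approached as far as the arm can. A call with a gripper value outside its range is refused whole. OPENING is the opening, from -1 (shut) to 1 (fully open), set as the call begins (- or left out, the last holds). The fingers move at their own pace and stop on an object; FORCE is the grip in N (left out, the last holds). Time passes only in rows, so rows that repeat a pose let the fingers close. It gives the time, the measured TCP pose, the force and the opening at its end, in the units of the state.
- manip.get_state(): the state, without advancing time (a new reading comes with each control period).
- manip.get_image(name): name is "side" or "top"; returns a dict with "pixels" (400x640x3 uint8, blue, green, red), "depth" (400x640 float32, m along the optical axis (not along the pixel's ray), 0 where there is no reading), "intrinsics" (3x3 intrinsics, pixels), "rvec" (rotation vector, rad) and "tvec" (3), from world to camera coordinates, as OpenCV has them. Camera axes: x right, y down, z forward; pixel columns grow to the right and rows downward; lengths in m; the calibration is good to about 2 mm. A picture is of the moment at which its call begins.
- manip.sign_off(): hands the job in, once; it reports no verdict.
The state is a dict: "clock": time; "qpos": joint angles; "qd": joint speeds; "effort": joint torques, N m; "position": TCP position; "ee_rot": TCP orientation; "contact_force": force on the tool from outside, world axes, zero at the start; "moment": the same for the moment, N m; "width": finger opening in m.
Only numpy, scipy, OpenCV 4.12 (cv2) and the standard library are available. Lean on these libraries where they do the work, as an engineer would, in place of code of your own. Each camera call takes 0.05 s, during which the arm holds its last target. There are 200 camera calls.

### The job

Take the capped specimen tube out of the blue tray, put it in the empty well of the block incubator, press it gently (under 25 N) down until it stands on the well's floor, and let go of it. Only then start the run: with a fingertip, press down the raised far half of the incubator's black rocker switch until it snaps over and rests on its stop, without forcing it (under 18 N). Leave the other tubes, the cup and the loose things on the bench as they are.

Things in the scene. Friction and masses are not known exactly. Their poses are not given: they have to be found in the camera images.
- tube_mid (a point): Centre, half-way up, of the specimen tube to be loaded: clear tube 27 mm across, 92 mm tall over all, 30 to 65 g, tapering over its lowest 10 mm to a 17 mm foot; white cap 31 mm across and 15 mm high, its centre 38.5 mm above this point: grip it there. It stands in the blue tray. z is up the tube.
- free_well_floor (a point): Centre of the floor of the one empty well (any of the three). Round hole 28.9 mm across, 50 mm deep, mouth bevelled 2 mm. A sprung steel pad in its back wall, 26 mm above the floor, drags on the tube with 2 to 5 N, so it does not drop home by itself. A seated tube has its centre 46 mm above this point and leans up to 1 mm off the axis.
- incubator: White dry-block incubator, 260 mm (x) by 230 mm (y), fixed; origin under its centre, x points from its front (towards the robot) to its back. Metal block with three upright wells in a row along y, 55 mm apart, 55 mm behind the origin, top 102 mm above the bench. The grey front panel slopes 0.12 rad, rising to the back; on it a black rocker switch on the right (-y) and a display on the left.
- switch_mount (a point): Centre of the rocker switch, on the panel's surface (fixed to the incubator, same axes). Black concave paddle, 46 mm long (x) and 28 mm wide, axle along y right under this point, in a white collar 56 x 38 mm. The collar's rim stands 0 to 12 mm above the panel: it differs, is not told and must be felt for. Above the rim, square to the panel: a half that is down 3.5 mm, the raised half's end 10 mm.
- rocker (a joint): 0 = off (far, +x, half raised 0.3 rad from the panel's slope), 0.30 = on (far half down on its hard stop, in line with the panel). Over-centre: 18 mm from the axle it resists with some 6 N at first, less and less up to dead centre at 0.255, then snaps to the stop. Travel there 5.5 mm, the snap only the last 0.8 mm. Let go before dead centre, it springs back to off.
- tube_b: Another such capped tube, already standing in a well of the incubator (origin at its foot). Leave it.
- tube_c: A third such tube, in another well. Leave it.
- tray: Blue tray, 130 mm (x) by 210 mm (y), rim 22 mm high, floor 4 mm thick, fixed to the bench, origin under its centre. The tube and the cup stand in it side by side, about 100 mm apart.
- cup: Lidded specimen cup, 63 mm across and 52 mm tall, in the tray (origin at its foot). Leave it.
- sanitiser: Pump bottle, 64 mm across, 188 mm tall, left of the incubator. Leave it.
- calculator: Flat calculator, 155 x 90 x 14 mm. Leave it.
- marker: Marker pen, 137 mm long, 14 mm thick, lying in front. Leave it.
- stapler: Stapler, 140 x 34 x 60 mm, behind the tray. Leave it.
Mind the look-alikes: they are no part of the job. Leave any orange, pink or red look-alike of the part that bears tube_mid alone.

How it is judged:
On the way, in this order (a step that is already met when the one before it is completed fails the run):
1. the tube stands on the floor of the empty well, upright and let go, with the rocker still off (z of tube_mid in the frame of free_well_floor below 0.0485 m and horizontal distance between tube_mid and free_well_floor below 0.005 m and contact force between the fingers and tube below 0.05 N and angle between tube_mid's own z axis and vertical below 0.1 rad and value of joint rocker below 0.1 rad), for 0.2 s.
2. the rocker has snapped over to on (value of joint rocker above 0.275 rad), for 0.2 s.
At the end, for the whole second after the job is handed in: The tube stands on the floor of the well that was empty (within 2.5 mm in height and 5 mm sideways), upright within 0.1 rad and let go, and the rocker rests on its stop, on (over 0.275 of 0.30 rad) (value of joint rocker above 0.275 rad and z of tube_mid in the frame of free_well_floor below 0.0485 m and horizontal distance between tube_mid and free_well_floor below 0.005 m and angle between tube_mid's own z axis and vertical below 0.1 rad); the robot touches nothing.
It fails at once if the rocker is pressed with more than 18 N (contact force between anything else and rocker above 18 N).
It fails at once if the tube is pressed into the incubator with more than 25 N (contact force between tube and incubator above 25 N).
It fails at once if another tube is moved in or lifted out of its well by more than 8 mm (distance of any of tube_b, tube_c from where it was at the start of the episode above 0.008 m).
It fails at once if the cup, sanitiser, calculator, marker or stapler is moved by more than 20 mm (distance of any of cup, sanitiser, calculator, marker, stapler from where it was at the start of the episode above 0.02 m).
It also fails if it takes over 58 s, if anything falls off the work surface, if the arm or the gripper's body presses on something with over 40 N, if the wrist force passes 120 N, or if a joint passes its speed limit or range.

## Working session

There is one attempt and no reset: what is moved stays moved. The work goes in short steps, Python scripts to look and compute and a shell command to move; the robot and the scene stay as the last step left them, time stands still between calls to the robot, and variables do not carry over. Pictures are saved under pics/ and viewed, about 8 in all and at most 12, crops included, and the job is handed in when it is done.

```bash
ls; mkdir -p pics; cat > h.py <<'E'
import numpy as np, cv2
from rig import manip
def grab(n,save=None):
    d=manip.get_image(n); R=cv2.Rodrigues(np.array(d['rvec'],float))[0]
    d['R']=R; d['t']=np.array(d['tvec'],float).ravel(); d['K']=np.array(d['intrinsics'],float)
    if save: cv2.imwrite(save,d['pixels']); np.savez(save[:-4]+'.npz',pixels=d['pixels'],depth=d['depth'],K=d['K'],R=R,t=d['t'])
    return d
def cloud(d):
    v,u=np.mgrid[:400,:640]; z=d['depth']; K=d['K']
    c=np.stack([(u-K[0,2])/K[0,0]*z,(v-K[1,2])/K[1,1]*z,z],-1)
    return (c-d['t'])@d['R']   # world
def ray(d,u,v,h):
    r=d['R'].T@np.linalg.solve(d['K'],[u,v,1.]); o=-d['R'].T@d['t']
    return o+r*(h-o[2])/r[2]
def proj(d,p):
    c=d['R']@np.array(p)+d['t']; q=d['K']@c; return q[:2]/q[2]
E
python3 - <<'E'
from h import *
for n in('top','side'):
    d=grab(n,f'pics/{n}0.png'); print(n,d['K'].round(1).tolist(),(-d['R'].T@d['t']).round(3),d['R'].round(3).tolist())
print(manip.get_state())
E
```

```text
pics
top [[461.6, 0.0, 321.7], [0.0, 461.6, 198.5], [0.0, 0.0, 1.0]] [ 0.469 -0.01   1.214] [[0.019, -1.0, 0.016], [-0.998, -0.02, -0.062], [0.062, -0.015, -0.998]]
side [[484.7, 0.0, 317.2], [0.0, 484.7, 205.8], [0.0, 0.0, 1.0]] [0.021 0.84  0.87 ] [[-0.862, -0.507, -0.015], [-0.305, 0.542, -0.784], [0.405, -0.671, -0.621]]
{'clock': 0.1, 'qpos': array([-1.41095628e+00,  2.76547237e-01,  1.50601372e+00, -2.36528448e-06,
        1.36070149e+00, -1.20960737e-01]), 'qd': array([-0.00088305, -0.00093725, -0.00317978,  0.00145319, -0.00116217,
        0.00025749]), 'effort': array([ 1.27304695e-03, -4.17698979e+01, -2.46405047e+01, -2.67325195e-04,
        5.77625455e-03,  6.45958806e-06]), 'position': array([ 0.15928681, -0.55200442,  0.23051452]), 'ee_rot': array([-0.09836213, -0.70013632, -0.0995426 ,  0.70016091]), 'contact_force': array([ 0.12477846, -0.4641475 , -0.02747278]), 'moment': array([-0.03123048, -0.01256118,  0.06432955]), 'width': 0.08542357074781136}
```

View pics/top0.png

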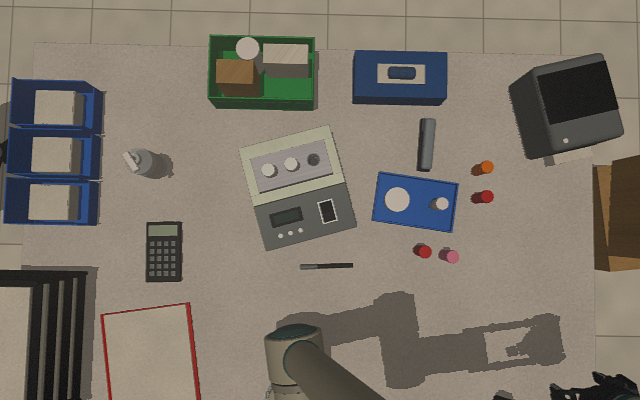

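View pics/side0.png

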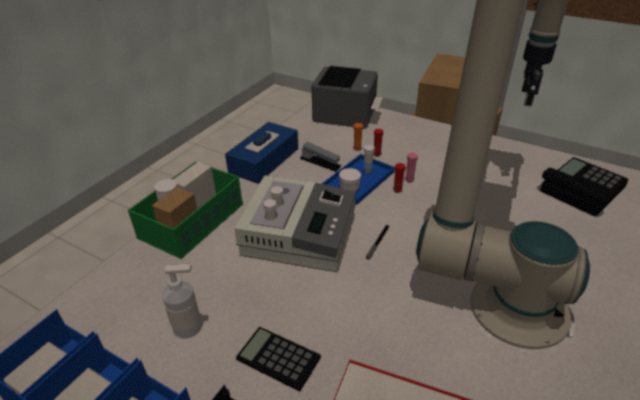

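Top view: the white capped tube is at (442,204) in the blue tray, next to the cup (397,200). The look-alikes are orange (487,167), red (483,197), red (424,251) and pink (452,256), all outside the tray. The wells hold caps at (268,170) and (291,164), and the empty well is at (314,159). The rocker is at (327,211). The side view agrees. Next I measure and confirm on a crop.

```bash
python3 - <<'E'
from h import *
L=[grab('top') for _ in range(6)]
d=L[0]; d['pixels']=np.mean([x['pixels'] for x in L],0).astype(np.uint8)
D=np.array([x['depth'] for x in L]); d['depth']=np.median(D,0)
np.savez('top.npz',pixels=d['pixels'],depth=d['depth'],K=d['K'],R=d['R'],t=d['t'])
P=cloud(d); hsv=cv2.cvtColor(d['pixels'],cv2.COLOR_BGR2HSV)
cv2.imwrite('pics/crop1.png',np.hstack([cv2.resize(d['pixels'][115:255,232:362],None,fx=3.0,fy=3.0,interpolation=cv2.INTER_CUBIC),cv2.resize(d['pixels'][165:235,365:465],(400,420),interpolation=cv2.INTER_CUBIC)]))
for (u,v,h) in [(442,204,.096),(397,200,.056),(268,170,.144),(291,164,.144),(314,159,.102),(327,211,.09)]:
    Z=P[v-3:v+4,u-3:u+4,2]; print((u,v),'depth pt',np.median(P[v-2:v+3,u-2:u+3].reshape(-1,3),0).round(4),'ray',ray(d,u,v,h).round(4))
# caps by height
for name,(u0,u1,v0,v1),lo,h in [('tube',(425,460,190,220),.085,.096),('capL',(255,280,158,182),.128,.144),('capM',(280,303,152,178),.128,.144)]:
    m=np.zeros((400,640),np.uint8); m[v0:v1,u0:u1]=(P[v0:v1,u0:u1,2]>lo)
    n,l,s,c=cv2.connectedComponentsWithStats(m); i=1+np.argmax(s[1:,4]); q=P[l==i]
    print(name,s[i],c[i].round(2),'ray',ray(d,*c[i],h).round(4),'zmed',np.median(q[:,2]).round(4),'ext',(q.max(0)-q.min(0)).round(3))
g=hsv[...,2]; print(g[148:172,302:328])
E
```

```text
(442, 204) depth pt [ 0.5311 -0.3198  0.0958] ray [ 0.5311 -0.3199  0.096 ]
(397, 200) depth pt [ 0.5412 -0.2172  0.0554] ray [ 0.5412 -0.2171  0.056 ]
(268, 170) depth pt [0.5995 0.1004 0.1429] ray [0.5994 0.1003 0.144 ]
(291, 164) depth pt [0.6148 0.0473 0.1431] ray [0.6146 0.0472 0.144 ]
(314, 159) depth pt [ 0.6411 -0.0059  0.0517] ray [ 0.6338 -0.006   0.102 ]
(327, 211) depth pt [ 0.5081 -0.0399  0.1046] ray [ 0.5087 -0.0403  0.09  ]
tube [434 197  14  13 141] [440.97 203.18] ray [ 0.5331 -0.3174  0.096 ] zmed 0.0956 ext [0.03  0.029 0.013]
capL [261 163  14  14 153] [267.57 169.53] ray [0.6005 0.1013 0.144 ] zmed 0.143 ext [0.031 0.03  0.015]
capM [284 157  14  14 152] [290.29 163.44] ray [0.6159 0.0489 0.144 ] zmed 0.1433 ext [0.031 0.03  0.016]
[[145 147 147 148 146 145 145 143 143 145 146 147 146 147 147 148 148 147
  147 147 146 146 146 148 161 168]
 [148 146 145 145 145 145 145 145 145 145 146 146 147 147 146 146 147 145
  147 146 147 148 149 149 144 164]
 [145 144 144 144 145 145 146 147 146 147 147 147 146 146 148 146 147 147
  149 149 150 150 151 150 119 161]
 [144 144
[... 1580 characters left out ...]
52 154 152
  151 150 151 150 150 150 149 149]
 [144 146 147 149 150 150 151 152 153 145 144 137 143 153 153 152 150 149
  150 150 149 149 150 150 152 153]
 [150 151 151 150 150 150 149 150 151 150 151 152 151 151 151 150 149 149
  149 150 151 153 152 153 155 155]
 [148 148 149 150 151 150 151 150 150 150 149 149 150 149 149 148 152 152
  153 154 154 153 154 156 155 154]
 [148 150 150 148 148 148 148 148 148 148 149 149 149 151 152 152 154 154
  155 156 156 155 154 154 153 152]
 [148 148 147 148 148 147 147 148 149 152 152 153 154 154 155 155 155 155
  155 154 152 152 152 150 149 149]
 [148 147 147 147 147 148 151 153 152 154 154 154 155 156 153 154 152 151
  150 150 148 150 150 149 149 150]]
```

View pics/crop1.png

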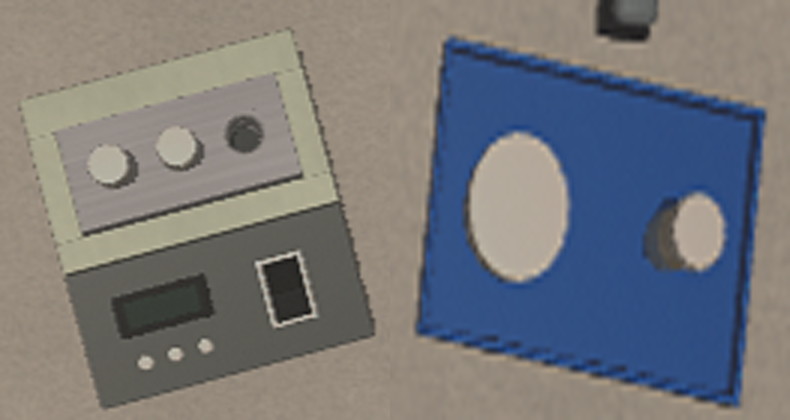

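The crop confirms it: the white-capped tube is on the right in the tray, the empty well is the right-hand one, and the rocker is the black paddle in the white collar on the panel's right. Now I refine these positions.

```bash
python3 - <<'E'
from h import *
d=dict(np.load('top.npz')); P=cloud(d); g=cv2.cvtColor(d['pixels'],cv2.COLOR_BGR2GRAY).astype(float); pts={}
for name,(u0,u1,v0,v1),h in [('tube',(425,460,190,220),.096),('capL',(255,280,158,182),.144),('capM',(280,303,152,178),.144)]:
    m=np.zeros((400,640),np.uint8); m[v0:v1,u0:u1]=(P[v0:v1,u0:u1,2]>h-.005)
    n,l,s,c=cv2.connectedComponentsWithStats(m); i=1+np.argmax(s[1:,4]); q=P[l==i]
    pts[name]=ray(d,*c[i],h); print(name,s[i],c[i].round(2),'ray',pts[name].round(4),'mean',q.mean(0).round(4),'ext',(q.max(0)-q.min(0)).round(3),'diam',2*np.sqrt(s[i,4]/np.pi)*(1.214-h)/461.6)
# hole: soft centroid of darkness, top plane
w=np.clip(148-g[148:172,300:326],0,45); w[w<8]=0; w[:4]=0; w[:,23:]=0; w[:,:3]=0
v,u=np.mgrid[148:172,300:326]; c=((u*w).sum()/w.sum(),(v*w).sum()/w.sum()); pts['well']=ray(d,*c,.102)
print('hole',np.round(c,2),pts['well'].round(4),'diam',2*np.sqrt((w.sum()/45)/np.pi)*(1.112)/461.6)
A=np.array([pts['capL'],pts['capM'],pts['well']])[:,:2]; print('spacings',np.linalg.norm(np.diff(A,axis=0),axis=1))
dv=A[2]-A[0]; print('yaw',np.arctan2(dv[0],-dv[1]),'extrap',2*A[1]-A[0], 'mid-err',A[1]-A[[0,2]].mean(0))
# incubator edges yaw from heights: rectangle of points >0.03
m=((P[...,2]>.03)&(P[...,0]>.35)&(P[...,0]<.75)&(P[...,1]<.2)&(P[...,1]>-.13)).astype(np.uint8)
n,l,s,cc=cv2.connectedComponentsWithStats(m); i=1+np.argmax(s[1:,4]); q=P[l==i][:,:2].astype(np.float32)
print('rect',cv2.minAreaRect(q), np.deg2rad(cv2.minAreaRect(q)[2]))
# rocker
m=((g<38)).astype(np.uint8); m[:198]=0;m[225:]=0;m[:,:315]=0;m[:,340:]=0
n,l,s,cc=cv2.connectedComponentsWithStats(m); i=1+np.argmax(s[1:,4]); print('rocker',s[i],cc[i],P[l==i].mean(0))
m=((g>110)).astype(np.uint8); m[:195]=0;m[227:]=0;m[:,:312]=0;m[:,343:]=0
n,l,s,cc=cv2.connectedComponentsWithStats(m)
i=1+np.argmax(s[1:,4]); vv,uu=np.where(l==i); r=cv2.minAreaRect(np.c_[uu,vv].astype(np.float32)); print('collar',s[i],r,np.median(P[l==i],0))
for a in range(0,1): pass
# panel plane fit
yaw=np.arctan2(dv[0],-dv[1]); R=np.array([[np.cos(yaw),-np.sin(yaw)],[np.sin(yaw),np.cos(yaw)]])
W=A.mean(0); org=W-R@[.055,0]; # centre well on axis
Q=P.copy(); Q[...,:2]=(P[...,:2]-org)@R
np.set_printoptions(suppress=True,linewidth=200)
print('org',org,'yaw',yaw)
pm=(Q[...,0]>-.125)&(Q[...,0]<-.0)&(abs(Q[...,1])<.105)
for y0 in (-.100,-.025):
  for x0 in np.arange(-.125,0.05,.01):
    k=(abs(Q[...,0]-x0)<.005)&(abs(Q[...,1]-y0)<.01); print(round(y0,3),round(x0,3),np.median(Q[...,2][k]).round(4) if k.any() else None)
k=l==i; print('collar local',np.percentile(Q[k],[2,98],axis=0).round(4).tolist())
for v in range(198,224,2): print(v,(Q[v,318:338:2]*1000).round(0).astype(int).tolist())
E
```

```text
tube [435 197  13  13 130] [441.39 203.09] ray [ 0.5333 -0.3184  0.096 ] mean [ 0.5333 -0.3185  0.0957] ext [0.03  0.029 0.006] diam 0.031160379543003495
capL [261 163  14  14 143] [267.36 169.27] ray [0.6011 0.1018 0.144 ] mean [0.6012 0.1019 0.1431] ext [0.031 0.03  0.007] diam 0.03127814982239285
capM [284 157  14  14 143] [290.23 163.13] ray [0.6166 0.049  0.144 ] mean [0.6167 0.049  0.1433] ext [0.031 0.03  0.006] diam 0.03127814982239285
hole [312.76 159.19] [ 0.6333 -0.003   0.102 ] diam 0.03258661277927601
spacings [0.05506802 0.05464705]
yaw 0.29737249119828274 extrap [ 0.63216523 -0.00382501] mid-err [-0.00054944 -0.00038854]
rect ((0.564625084400177, 0.034038297832012177), (0.261165589094162, 0.23027074337005615), 16.295106887817383) 0.28440326715681963
rocker [329 201   2   2   3] [329.66666667 201.33333333] [ 0.53118851 -0.04564882  0.11133889]
collar [317 198  21  26 120] ((327.2422790527344, 210.88844299316406), (22.891210556030273, 16.313276290893555), 74.74488067626953) [ 0.50954724 -0.04243325  0.10000965]
org [0.56442227 0.03315333] yaw 0.29737249119828274
-0.1 -0.
[... 2293 characters left out ...]
-88, -73, 90]]
216 [[-80, -29, 89], [-82, -34, 90], [-83, -39, 90], [-85, -43, 102], [-86, -48, 102], [-87, -52, 103], [-89, -57, 102], [-90, -62, 102], [-91, -66, 102], [-93, -71, 97]]
218 [[-85, -28, 91], [-87, -33, 90], [-88, -37, 99], [-89, -42, 102], [-91, -46, 102], [-92, -51, 100], [-93, -56, 103], [-95, -60, 101], [-96, -65, 101], [-97, -70, 99]]
220 [[-90, -27, 87], [-91, -31, 90], [-93, -36, 98], [-94, -41, 103], [-95, -45, 102], [-97, -50, 104], [-98, -54, 103], [-99, -59, 97], [-101, -64, 97], [-102, -69, 98]]
222 [[-95, -25, 90], [-96, -30, 88], [-97, -35, 100], [-99, -39, 98], [-100, -44, 100], [-101, -49, 98], [-103, -53, 98], [-104, -58, 88], [-105, -63, 88], [-107, -68, 88]]
```

```bash
cat >> h.py <<'E'
from scipy.spatial.transform import Rotation as Ro
def st():
    s=manip.get_state(); q=s['ee_rot']; return s,Ro.from_quat([q[1],q[2],q[3],q[0]]).as_matrix()
def plan(p,yaw,R=None,pos=None):
    s,Rm=st(); R=Rm if R is None else R; pos=s['position'] if pos is None else pos
    best=None
    for k in (0,np.pi):
        y=np.array([np.cos(yaw+k),np.sin(yaw+k),0]); x=np.array([0,0,-1.]); T=np.c_[x,y,np.cross(x,y)]
        rv=Ro.from_matrix(R.T@T).as_rotvec()
        if best is None or np.linalg.norm(rv)<np.linalg.norm(best[0]): best=(rv,T)
    print('cm',((np.array(p)-pos)@R*100).round(2),'dr',best[0].round(4)); return best[1]
E
python3 - <<'E'
from h import *
s,R=st(); print(R.round(4),manip.grasp_offset)
T=plan([.533,-.3185,.170],.286); plan([.533,-.3185,.067],.286,T,np.array([.533,-.3185,.170]))
E
```

```text
[[-0.000e+00  2.771e-01 -9.608e-01]
 [ 2.000e-04 -9.608e-01 -2.771e-01]
 [-1.000e+00 -2.000e-04 -0.000e+00]] 0.0187
cm [  6.12 -12.12 -42.39] dr [1.5656e+00 1.0000e-04 2.0000e-04]
cm [10.3  0.   0. ] dr [0. 0. 0.]
```

```bash
python3 -m creep '{"delta_pos": [[0,-1.2,-4.2],[0,-2.4,-8.4],[0,-3.6,-12.6],[0,-4.8,-16.8],[0,-6,-21],[1,-7.2,-25.4],[2,-8.4,-29.6],[3.5,-9.6,-33.8],[5,-10.8,-38],[6.1,-12.1,-42.4]], "dr": [[-0.145,0,0],[-0.29,0,0],[-0.435,0,0],[-0.58,0,0],[-0.725,0,0],[-0.87,0,0],[-1.015,0,0],[-1.16,0,0],[-1.305,0,0],[-1.45,0,0]]}' 1
python3 - <<'E'
from h import *
s,R=st(); print(s['qpos'].round(3)); plan([.533,-.3185,.170],.286)
E
```

```text
clock: 1.4
position: [0.5342, -0.3176, 0.1694]
ee_rot: [0.539, 0.457, 0.54, -0.457]
contact_force: [0.2, -1.1, 0.3]
width: 0.0855
[-0.648  0.384  1.499 -0.     1.259 -0.814]
cm [-0.06 -0.13  0.07] dr [-0.1202 -0.0003  0.0007]
```

```bash
python3 -m creep '{"delta_pos": [[0,-0.1,0.05],[0,-0.1,0.05],[0,-0.1,0.05]], "dr": [[-0.12,0,0],[-0.12,0,0],[-0.12,0,0]]}' 0.5
python3 - <<'E'
from h import *
plan([.5333,-.3185,.067],.286)
d=grab('top','pics/t2.png'); 
a=cv2.resize(d['pixels'][150:250,380:500],None,fx=3.3,fy=3.3,interpolation=cv2.INTER_CUBIC)
e=grab('side'); u,v=proj(e,[.533,-.3185,.1]).astype(int); print(u,v)
b=cv2.resize(e['pixels'][v-50:v+50,u-60:u+60],None,fx=3.3,fy=3.3,interpolation=cv2.INTER_CUBIC)
cv2.imwrite('pics/c2.png',np.hstack([a,b]))
E
```

```text
clock: 1.7
position: [0.5321, -0.3196, 0.1704]
ee_rot: [0.564, 0.426, 0.564, -0.426]
contact_force: [0.5, -0.8, 0.4]
width: 0.064
cm [10.34  0.15 -0.08] dr [-0.0085  0.0003  0.0003]
369 146
```

View pics/c2.png

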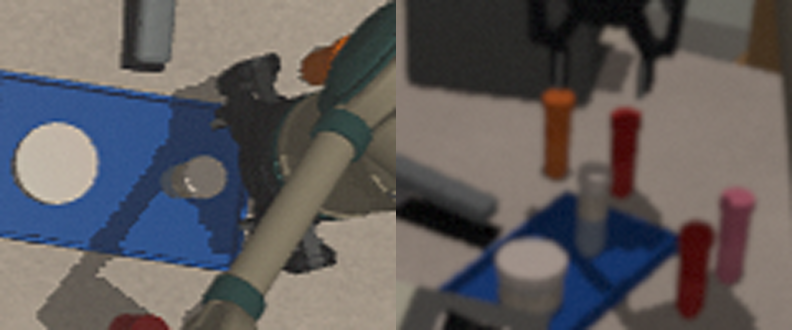

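The top crop shows the tube cap at about (442,204), with the gripper displaced outwards as its height predicts. The side crop shows the fingers straddling the white tube's vertical and clear of the coloured look-alikes. Descending.

```bash
python3 -m creep '{"delta_pos": [[2,0.1,-0.05],[4,0.1,-0.05],[6,0.1,-0.05],[8,0.1,-0.05],[9.5,0.1,-0.05],[10.3,0.1,-0.05],[10.3,0.1,-0.05]], "dr": [[0,0,0],[0,0,0],[0,0,0],[0,0,0],[0,0,0],[0,0,0],[0,0,0]]}'
python3 -c "
from h import *
plan([.5333,-.3185,.067],.286)"
```

```text
clock: 2.5
position: [0.5321, -0.3189, 0.0666]
ee_rot: [0.564, 0.426, 0.565, -0.426]
contact_force: [-0.6, -0.1, -0.2]
width: 0.064
cm [-0.04  0.13 -0.01] dr [-0.008  -0.0014  0.0011]
```

```bash
python3 -m creep '{"delta_pos": [[0,0.1,0],[0,0.1,0],[0,0.1,0],[0,0.1,0],[0,0.1,0],[0,0.1,0],[0,0.1,0],[0,0.1,0]], "dr": [[0,0,0],[0,0,0],[0,0,0],[0,0,0],[0,0,0],[0,0,0],[0,0,0],[0,0,0]]}' -1 35
python3 -m creep '{"delta_pos": [[-1,0,0],[-3,0,0],[-6,0,0],[-9,0,0],[-12,0,0],[-13,0,0],[-13,0,0]], "dr": [[0,0,0],[0,0,0],[0,0,0],[0,0,0],[0,0,0],[0,0,0],[0,0,0]]}'
python3 -c "
from h import *
s,R=st();print(s['position'],s['qpos'].round(3));plan([.6329,-.0033,.197],.286)
e=grab('side');p=s['position']; u,v=proj(e,p).astype(int)
a=cv2.resize(e['pixels'][v-60:v+60,u-60:u+60],None,fx=3.3,fy=3.3,interpolation=cv2.INTER_CUBIC)
e=grab('top');u,v=proj(e,p).astype(int)
b=cv2.resize(e['pixels'][v-60:v+60,u-60:u+60],None,fx=3.3,fy=3.3,interpolation=cv2.INTER_CUBIC)
cv2.imwrite('pics/c3.png',np.hstack([a,b]))"
```

```text
clock: 3.3
position: [0.5347, -0.319, 0.0685]
ee_rot: [0.566, 0.425, 0.564, -0.425]
contact_force: [-0.7, 0.1, 7.4]
width: 0.0284
clock: 4.0
position: [0.5348, -0.3187, 0.1989]
ee_rot: [0.566, 0.425, 0.564, -0.425]
contact_force: [0.1, -0.3, -0.4]
width: 0.0284
[ 0.53479916 -0.31872016  0.19892535] [-0.649  0.364  1.455  0.     1.319 -0.929]
cm [  0.16  18.15 -27.6 ] dr [-0.0059  0.0027 -0.0021]
```

View pics/c3.png

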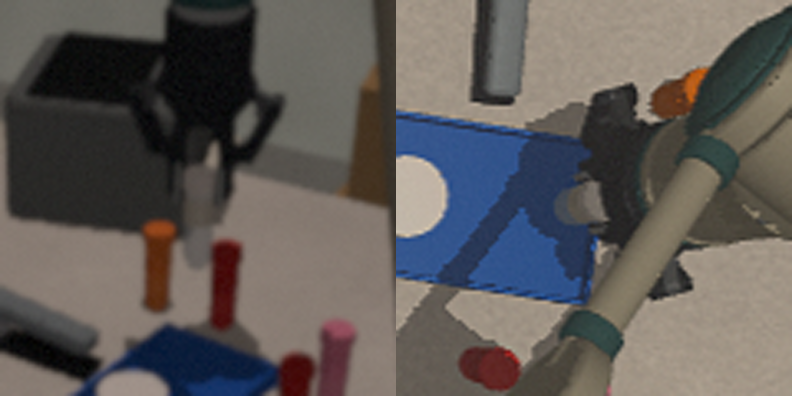

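The side crop shows the white cap held between the fingers and the tube hanging upright below them, and the tray spot is empty. Moving over to the well.

```bash
python3 -m creep '{"delta_pos": [[-0.5,1,-1.5],[-1,3,-4.5],[-1,5.5,-8.4],[-1,8,-12.2],[-1,10.5,-16],[-1,13,-19.8],[-1,15.5,-23.6],[-1,17.3,-26.3],[-1,18.1,-27.5],[-1,18.1,-27.5]], "dr": [[0,0,0],[0,0,0],[0,0,0],[0,0,0],[0,0,0],[0,0,0],[0,0,0],[-0.006,0.0027,-0.002],[-0.006,0.0027,-0.002],[-0.006,0.0027,-0.002]]}'
python3 -m creep '{"delta_pos": [[0,0,0],[0,0,0],[0,0,0]], "dr": [[0,0,0],[0,0,0],[0,0,0]]}'
python3 - <<'E'
from h import *
s,R=st();p=s['position'];print(p,s['contact_force'],R[:,0]);plan([.6329,-.0033,.197],.286)
for n in('side','top'):
    e=grab(n,f'pics/{n}4.png');P=cloud(e)
    for z0 in np.arange(.11,.2,.01):
        k=(np.hypot(P[...,0]-p[0],P[...,1]-p[1])<.025)&(abs(P[...,2]-z0)<.005)
        if k.sum()>3:
            q=P[k]; print(n,round(z0,3),k.sum(),q.mean(0).round(4),(q.max(0)-q.min(0)).round(3))
    if n=='side':
        u,v=proj(e,p).astype(int); print(u,v); cv2.imwrite('pics/c4.png',cv2.resize(e['pixels'][v-60:v+80,u-80:u+80],None,fx=4,fy=4,interpolation=cv2.INTER_CUBIC)); print(proj(e,p-[0,0,.0655]),'foot exp')
E
```

```text
clock: 5.1
position: [0.6317, -0.0017, 0.2061]
ee_rot: [0.565, 0.422, 0.569, -0.423]
contact_force: [-0.5, -0.7, -0.0]
width: 0.0286
clock: 5.4
position: [0.6317, -0.0057, 0.2073]
ee_rot: [0.565, 0.424, 0.567, -0.424]
contact_force: [-0.2, -0.6, 0.0]
width: 0.029
[ 0.63166539 -0.0056899   0.20726343] [-0.17747945 -0.60467785  0.02612233] [-0.00301252  0.00150792 -0.99999433]
cm [ 1.03  0.19 -0.19] dr [-0.0021 -0.0023  0.0025]
side 0.11 6 [ 0.6207 -0.0132  0.1056] [0.033 0.02  0.002]
side 0.14 4 [ 0.6278 -0.0026  0.1443] [0.01  0.004 0.001]
side 0.15 17 [0.625  0.0007 0.1525] [0.017 0.019 0.007]
side 0.16 33 [ 6.254e-01 -2.000e-04  1.598e-01] [0.023 0.022 0.01 ]
side 0.17 34 [0.6254 0.001  0.1699] [0.022 0.02  0.01 ]
side 0.18 32 [0.6249 0.001  0.1801] [0.02  0.019 0.01 ]
side 0.19 35 [0.6259 0.0007 0.1899] [0.025 0.021 0.009]
282 156
[283.70493549 177.79155761] foot exp
```

View pics/c4.png

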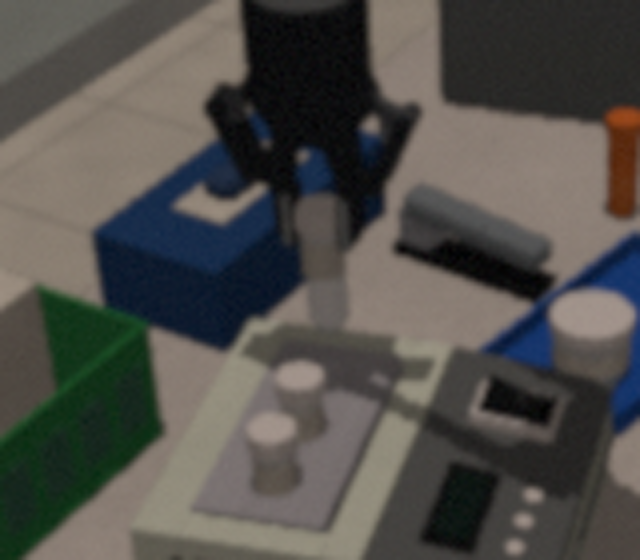

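The side crop shows the tube hanging upright over the far end of the block, and the two other tubes untouched. To cancel calibration bias, I compare the held tube with the two seated ones in the same view.

```bash
python3 - <<'E'
from h import *
e=dict(np.load('pics/side4.npz'));P=cloud(e);cam=-e['R'].T@e['t']
def ctr(c,z0,z1):
    k=(np.hypot(P[...,0]-c[0],P[...,1]-c[1])<.024)&(P[...,2]>z0)&(P[...,2]<z1); q=P[k]
    d=cam[:2]-c; d/=np.linalg.norm(d); l=np.array([-d[1],d[0]])
    a=(q[:,:2]-c)@d; b=(q[:,:2]-c)@l
    lat=(np.percentile(b,3)+np.percentile(b,97))/2
    # circle: a = a0+sqrt(r^2-(b-lat)^2)
    m=abs(b-lat)<.010; a0=np.median(a[m]-np.sqrt(.0135**2-(b[m]-lat)**2))
    return c+d*a0+l*lat,k.sum(),np.ptp(b)
for n,c,z0,z1 in [('L',(.6011,.1018),.108,.126),('M',(.6166,.049),.108,.126),('held',(.6317,-.0057),.156,.172),('held',(.6317,-.0057),.172,.19)]:
    print(n,c,ctr(np.array(c),z0,z1))
E
```

```text
L (0.6011, 0.1018) (array([0.60225884, 0.10037225]), np.int64(63), np.float64(0.027468805698062277))
M (0.6166, 0.049) (array([0.61841733, 0.0478637 ]), np.int64(45), np.float64(0.025548877957114406))
held (0.6317, -0.0057) (array([ 0.63133073, -0.00838711]), np.int64(54), np.float64(0.026169677678939716))
held (0.6317, -0.0057) (array([ 0.63130291, -0.00736361]), np.int64(61), np.float64(0.025643251868756486))
```

```bash
python3 -c "
from h import *
plan([.6345,-.0027,.1755],.286)"
```

```text
cm [ 3.19  0.34 -0.17] dr [-0.0018 -0.0024  0.002 ]
```

```bash
python3 -m creep '{"delta_pos": [[0.5,0.34,-0.17],[1,0.34,-0.17],[2,0.34,-0.17],[3,0.34,-0.17],[3.2,0.34,-0.17],[3.2,0.34,-0.17]], "dr": [[-0.0018,-0.0024,0.002],[-0.0018,-0.0024,0.002],[-0.0018,-0.0024,0.002],[-0.0018,-0.0024,0.002],[-0.0018,-0.0024,0.002],[-0.0018,-0.0024,0.002]]}'
python3 - <<'E'
from h import *
s,R=st();p=s['position'];print(p,s['contact_force']);plan([.6345,-.0027,.17],.286)
e=grab('side','pics/side5.png');P=cloud(e);cam=-e['R'].T@e['t']
def ctr(c,z0,z1):
    k=(np.hypot(P[...,0]-c[0],P[...,1]-c[1])<.024)&(P[...,2]>z0)&(P[...,2]<z1); q=P[k]
    d=cam[:2]-c; d/=np.linalg.norm(d); l=np.array([-d[1],d[0]])
    a=(q[:,:2]-c)@d; b=(q[:,:2]-c)@l
    lat=(np.percentile(b,3)+np.percentile(b,97))/2
    m=abs(b-lat)<.010; a0=np.median(a[m]-np.sqrt(.0135**2-(b[m]-lat)**2))
    return (c+d*a0+l*lat).round(4),k.sum(),np.ptp(b).round(4)
for n,c,z0,z1 in [('L',(.6011,.1018),.108,.126),('M',(.6166,.049),.108,.126),('held',(.634,-.004),.13,.145),('held',(.634,-.004),.145,.162)]:
    print(n,c,ctr(np.array(c),z0,z1))
E
```

```text
clock: 6.1
position: [0.6342, -0.0013, 0.1742]
ee_rot: [0.566, 0.423, 0.567, -0.423]
contact_force: [0.6, -0.1, 0.1]
width: 0.0284
[ 0.63421844 -0.00130893  0.17421383] [ 0.57584347 -0.1180094   0.14142875]
cm [ 0.42 -0.01  0.14] dr [ 0.0019 -0.0009  0.0018]
L (0.6011, 0.1018) (array([0.6019, 0.1001]), np.int64(65), np.float64(0.0274))
M (0.6166, 0.049) (array([0.6185, 0.0475]), np.int64(49), np.float64(0.0257))
held (0.634, -0.004) (array([ 0.6345, -0.0037]), np.int64(45), np.float64(0.0241))
held (0.634, -0.004) (array([ 0.6335, -0.0029]), np.int64(55), np.float64(0.0263))
```

```bash
python3 -m creep '{"delta_pos": [[0.2,0,0.14],[0.5,0,0.14],[0.8,0,0.14],[1.1,0,0.14],[1.4,0,0.14],[1.6,0,0.14]], "dr": [[0.002,0,0],[0.002,0,0],[0.002,0,0],[0.002,0,0],[0.002,0,0],[0.002,0,0]]}'
```

```text
clock: 6.75
position: [0.635, -0.0027, 0.1589]
ee_rot: [0.566, 0.424, 0.566, -0.424]
contact_force: [1.0, -0.1, 0.1]
width: 0.0285
```

```bash
python3 -m creep '{"delta_pos": [[0.2,0,0],[0.4,0,0],[0.6,0,0],[0.8,0,0]], "dr": [[0,0,0],[0,0,0],[0,0,0],[0,0,0]]}'
```

```text
clock: 7.15
position: [0.6351, -0.0027, 0.1511]
ee_rot: [0.566, 0.424, 0.566, -0.424]
contact_force: [-0.4, 0.2, -0.9]
width: 0.0282
```

```bash
python3 -m creep '{"delta_pos": [[0.2,0,0],[0.4,0,0],[0.6,0,0],[0.8,0,0],[1.0,0,0]], "dr": [[0,0,0],[0,0,0],[0,0,0],[0,0,0],[0,0,0]]}'
```

```text
clock: 7.65
position: [0.6351, -0.0027, 0.1411]
ee_rot: [0.566, 0.424, 0.566, -0.424]
contact_force: [-0.7, 0.6, -0.3]
width: 0.0286
```

```bash
python3 -m creep '{"delta_pos": [[0.2,0,0],[0.4,0,0],[0.6,0,0],[0.8,0,0],[1.0,0,0]], "dr": [[0,0,0],[0,0,0],[0,0,0],[0,0,0],[0,0,0]]}'
```

```text
clock: 8.15
position: [0.6344, -0.0029, 0.131]
ee_rot: [0.566, 0.423, 0.567, -0.424]
contact_force: [-2.0, -0.1, 0.3]
width: 0.029
```

```bash
python3 -m creep '{"delta_pos": [[0.2,0,0],[0.4,0,0],[0.6,0,0],[0.8,0,0],[0.9,0,0],[0.9,0,0]], "dr": [[0,0,0],[0,0,0],[0,0,0],[0,0,0],[0,0,0],[0,0,0]]}'
```

```text
clock: 8.75
position: [0.6348, -0.0028, 0.1218]
ee_rot: [0.566, 0.424, 0.566, -0.424]
contact_force: [-2.5, -0.5, -1.6]
width: 0.0285
```

```bash
python3 -m creep '{"delta_pos": [[0.1,0,0],[0.2,0,0],[0.2,0,0]], "dr": [[0,0,0],[0,0,0],[0,0,0]]}'
```

```text
clock: 9.05
position: [0.6349, -0.0027, 0.12]
ee_rot: [0.566, 0.424, 0.566, -0.424]
contact_force: [-3.3, -1.2, 0.5]
width: 0.0288
```

```bash
python3 -m creep '{"delta_pos": [[0.1,0,0],[0.15,0,0],[0.15,0,0]], "dr": [[0,0,0],[0,0,0],[0,0,0]]}'; python3 -m creep '{"delta_pos": [[0.1,0,0],[0.1,0,0]], "dr": [[0,0,0],[0,0,0]]}'
```

```text
clock: 9.35
position: [0.635, -0.0028, 0.1188]
ee_rot: [0.566, 0.424, 0.566, -0.424]
contact_force: [-3.0, -1.5, 1.8]
width: 0.0287
clock: 9.55
position: [0.635, -0.0027, 0.1176]
ee_rot: [0.566, 0.424, 0.566, -0.424]
contact_force: [-4.3, -0.7, -0.0]
width: 0.0288
```

```bash
python3 -m creep '{"delta_pos": [[0.05,0,0],[0.1,0,0],[0.1,0,0]], "dr": [[0,0,0],[0,0,0],[0,0,0]]}'
```

```text
clock: 9.85
position: [0.635, -0.0028, 0.1167]
ee_rot: [0.566, 0.424, 0.566, -0.424]
contact_force: [-3.4, -1.0, 0.7]
width: 0.0286
```

```bash
python3 -m creep '{"delta_pos": [[0.05,0,0],[0.05,0,0]], "dr": [[0,0,0],[0,0,0]]}';python3 -m creep '{"delta_pos": [[0.05,0,0],[0.05,0,0]], "dr": [[0,0,0],[0,0,0]]}'
```

```text
clock: 10.05
position: [0.6351, -0.0028, 0.1166]
ee_rot: [0.566, 0.424, 0.566, -0.424]
contact_force: [-4.8, -0.5, 3.4]
width: 0.0288
clock: 10.25
position: [0.6351, -0.0028, 0.1166]
ee_rot: [0.566, 0.424, 0.566, -0.424]
contact_force: [-4.5, -2.0, 5.9]
width: 0.0289
```

```bash
python3 - <<'E'
from h import *
s,R=st();p=s['position'];print(p,s['contact_force'])
e=grab('side','pics/side6.png');P=cloud(e)
for c in [(.6011,.1018),(.6166,.049),(.634,-.004)]:
    k=(np.hypot(P[...,0]-c[0]-.0,P[...,1]-c[1])<.02)&(P[...,2]>.105)&(P[...,2]<.16); print(c,np.sort(P[...,2][k])[-12:].round(4))
u,v=proj(e,p).astype(int); cv2.imwrite('pics/c6.png',cv2.resize(e['pixels'][v-40:v+50,u-70:u+50],None,fx=5,fy=5,interpolation=cv2.INTER_CUBIC))
E
```

```text
[ 0.63512717 -0.0027961   0.1165571 ] [-4.54919851 -2.02854245  5.89733651]
(0.6011, 0.1018) [0.1456 0.1457 0.1459 0.146  0.1462 0.1463 0.1466 0.1466 0.1469 0.147
 0.1474 0.1485]
(0.6166, 0.049) [0.1457 0.1458 0.1458 0.1458 0.1459 0.1461 0.1464 0.1466 0.1467 0.1467
 0.1468 0.1472]
(0.634, -0.004) [0.1522 0.1522 0.1526 0.153  0.1537 0.155  0.1552 0.1562 0.1562 0.1575
 0.158  0.1595]
```

View pics/c6.png

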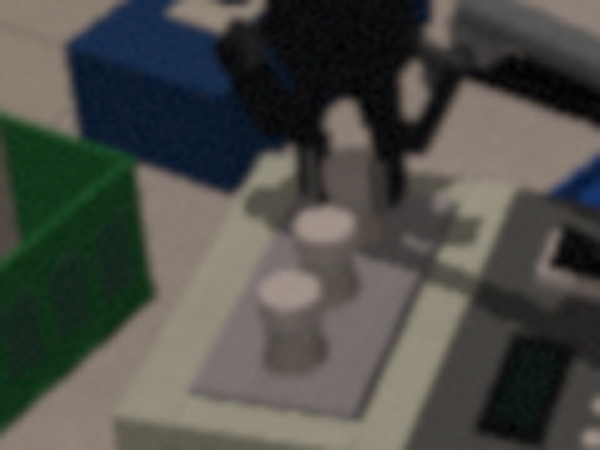

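The side crop shows the tube down in the well, level with its neighbours, and still gripped. The TCP stopped at 0.1166, which is the expected seating height, with the force rising. I press a little more, then release.

```bash
python3 -m creep '{"delta_pos": [[0.05,0,0],[0.1,0,0],[0.1,0,0]], "dr": [[0,0,0],[0,0,0],[0,0,0]]}'; python3 -m creep '{"delta_pos": [[0,0,0],[0,0,0],[0,0,0],[0,0,0],[0,0,0]], "dr": [[0,0,0],[0,0,0],[0,0,0],[0,0,0],[0,0,0]]}' 0.2
```

```text
clock: 10.6
position: [0.6352, -0.0029, 0.1165]
ee_rot: [0.566, 0.424, 0.566, -0.423]
contact_force: [-7.7, -1.2, 9.6]
width: 0.0289
clock: 11.1
position: [0.6354, -0.0026, 0.1145]
ee_rot: [0.566, 0.424, 0.566, -0.424]
contact_force: [0.3, -0.2, -1.1]
width: 0.0507
```

```bash
python3 -m creep '{"delta_pos": [[-0.5,0,0],[-1.5,0,0],[-3,0,0],[-5,0,0],[-7,0,0],[-9,0,0],[-10,0,0],[-10,0,0]], "dr": [[0,0,0],[0,0,0],[0,0,0],[0,0,0],[0,0,0],[0,0,0],[0,0,0],[0,0,0]]}'
python3 - <<'E'
from h import *
s,R=st();p=s['position'];print(p,s['contact_force'])
e=grab('side','pics/side7.png');P=cloud(e)
for c in [(.6011,.1018),(.6166,.049),(.634,-.004)]:
    k=(np.hypot(P[...,0]-c[0]-.0,P[...,1]-c[1])<.02)&(P[...,2]>.105)&(P[...,2]<.16); print(c,np.sort(P[...,2][k])[-40::3].round(4))
e=grab('top','pics/top7.png')
E
```

```text
clock: 11.9
position: [0.6363, -0.0029, 0.2171]
ee_rot: [0.567, 0.425, 0.565, -0.423]
contact_force: [-0.0, -0.4, -0.2]
width: 0.0514
[ 0.6362514  -0.00286993  0.21714274] [-0.03771361 -0.43605633 -0.23729992]
(0.6011, 0.1018) [0.1447 0.1449 0.145  0.145  0.1452 0.1454 0.1455 0.1455 0.1457 0.1458
 0.1461 0.1463 0.1466 0.1477]
(0.6166, 0.049) [0.1442 0.1443 0.1444 0.1446 0.1448 0.1449 0.1451 0.1454 0.1456 0.1458
 0.146  0.1461 0.1464 0.1475]
(0.634, -0.004) [0.1438 0.1438 0.144  0.1441 0.1444 0.1446 0.1449 0.145  0.1455 0.1457
 0.1459 0.1463 0.1468 0.1475]
```

Seated: its cap top reads the same height as the neighbours' caps. Next, the rocker.

```bash
python3 -c "
from h import *
e=dict(np.load('pics/top7.npz'));print(ray(e,327.24,210.89,.102))
s,R=st();print(R.round(3));plan([.5273,-.0354,.13],.286)"
```

```text
[ 0.50853017 -0.04052619  0.102     ]
[[-0.001  0.959  0.282]
 [ 0.     0.282 -0.959]
 [-1.    -0.    -0.   ]]
cm [  8.45 -11.23   0.11] dr [-0.0002 -0.0004  0.0004]
```

```bash
python3 -m creep '{"delta_pos": [[0,-2,0],[0,-5,0],[0,-8,0.1],[1,-10.5,0.1],[3,-11.2,0.1],[5,-11.2,0.1],[7,-11.2,0.1],[8.2,-11.2,0.1],[8.2,-11.2,0.1],[8.2,-11.2,0.1]], "dr": [[0,0,0],[0,0,0],[0,0,0],[0,0,0],[0,0,0],[0,0,0],[0,0,0],[0,0,0],[0,0,0],[0,0,0]]}' -1
python3 - <<'E'
from h import *
s,R=st();p=s['position'];print(p,s['contact_force'],s['width']);plan([.5273,-.0354,.12],.286)
e=grab('side','pics/side8.png');
u,v=proj(e,p).astype(int); print(u,v,proj(e,[.5258,-.0354,.112]));cv2.imwrite('pics/c8.png',cv2.resize(e['pixels'][v-40:v+40,u-50:u+50],None,fx=6,fy=6,interpolation=cv2.INTER_CUBIC))
E
```

```text
clock: 13.0
position: [0.5281, -0.0353, 0.1326]
ee_rot: [0.566, 0.424, 0.566, -0.424]
contact_force: [0.1, 0.2, -0.1]
width: -0.0003
[ 0.52806079 -0.03527506  0.13258484] [ 0.10458526  0.22372547 -0.11454547] -0.00025765837870579797
cm [ 1.26 -0.08 -0.01] dr [-0.0002 -0.0005  0.0006]
323 186 [324.58087183 192.85173788]
```

View pics/c8.png

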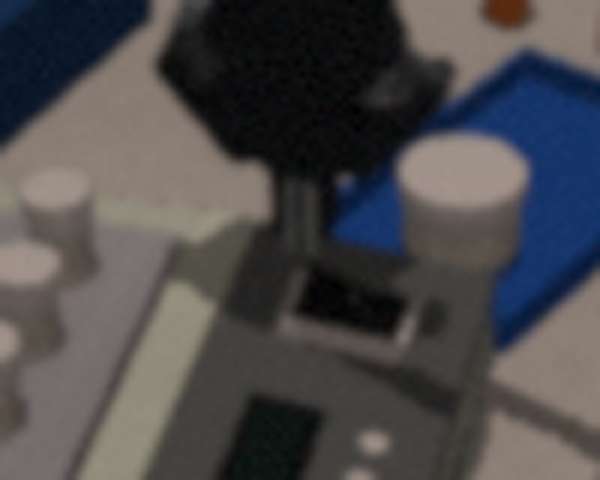

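```bash
python3 - <<'E'
from h import *
np.set_printoptions(suppress=True,linewidth=220)
e=dict(np.load('pics/side8.npz'));P=cloud(e)
p=np.array([.5281,-.0353,0]); yaw=.286; R=np.array([[np.cos(yaw),-np.sin(yaw)],[np.sin(yaw),np.cos(yaw)]])
Q=P.copy(); Q[...,:2]=(P[...,:2]-p[:2])@R; Q=(Q*1000)
g=cv2.cvtColor(e['pixels'],cv2.COLOR_BGR2GRAY)
for v in range(184,208,2): print(v,[(int(g[v,u]),*Q[v,u].round(0).astype(int).tolist()) for u in range(317,346,3)])
E
```

```text
184 [(39, 32, -53, 97), (42, 8, 8, 144), (45, 0, 7, 145), (26, -8, 8, 146), (42, 29, -185, 5), (47, 20, -186, 5), (51, 11, -190, 4), (48, 2, -190, 6), (71, -13, -161, 29), (78, -24, -151, 38)]
186 [(37, 29, -42, 98), (45, 21, -44, 99), (41, 0, 8, 139), (39, -6, 2, 136), (37, -1, -57, 93), (40, -9, -56, 95), (47, 9, -181, 4), (48, 0, -183, 3), (68, -14, -160, 22), (79, -24, -150, 30)]
188 [(34, 27, -35, 98), (40, 19, -37, 97), (39, 11, -38, 98), (38, 4, -41, 97), (35, -3, -47, 94), (37, -11, -49, 94), (36, -19, -50, 94), (41, -26, -56, 91), (53, -34, -57, 92), (75, -24, -153, 21)]
190 [(37, 24, -23, 100), (33, 17, -27, 98), (39, 10, -31, 96), (21, -4, -8, 115), (31, -5, -39, 93), (36, -12, -44, 90), (38, -21, -41, 94), (35, -30, -39, 97), (52, -36, -47, 92), (68, -44, -49, 92)]
192 [(34, 22, -14, 100), (39, 15, -19, 97), (51, 5, -10, 106), (5, -5, -2, 113), (16, -12, -8, 110), (28, -16, -29, 96), (39, -22, -34, 93), (48, -30, -39, 91), (64, -38, -40, 91), (67, -45, -46, 88)]
194 [(37, 21, -11, 96), (45, 13, -12, 96), (35, 0, 10, 115), (8, -7, 3, 111), (4, -13, -2, 108), (20, -20, -8, 
[... 543 characters left out ...]
, 17, 103), (52, -18, 16, 103), (27, -25, 12, 101), (14, -33, 13, 103), (25, -41, 14, 105), (99, -47, 3, 98), (36, -52, -10, 89)]
202 [(65, 12, 24, 97), (76, 6, 19, 94), (79, -2, 18, 95), (83, -10, 19, 97), (86, -18, 17, 97), (77, -25, 15, 97), (70, -35, 21, 103), (65, -41, 15, 100), (87, -46, 1, 90), (57, -54, -3, 88)]
204 [(68, 10, 33, 97), (64, 4, 26, 94), (64, -3, 21, 91), (65, -11, 23, 94), (65, -19, 21, 94), (77, -26, 16, 91), (82, -34, 20, 95), (85, -41, 15, 93), (68, -48, 9, 90), (65, -55, 6, 89)]
206 [(64, 9, 38, 96), (67, 2, 35, 94), (64, -6, 35, 95), (64, -14, 34, 96), (62, -20, 28, 92), (45, -28, 29, 95), (51, -35, 23, 92), (65, -42, 20, 91), (61, -49, 13, 87), (64, -56, 11, 86)]
```

```bash
python3 -m creep '{"delta_pos": [[0.3,-0.3,-0.2],[0.8,-0.3,-0.2],[1.2,-0.3,-0.2],[1.4,-0.3,-0.2],[1.4,-0.3,-0.2]], "dr": [[0,0,0],[0,0,0],[0,0,0],[0,0,0],[0,0,0]]}'; python3 -m creep '{"delta_pos": [[0.1,0,0],[0.1,0,0],[0.2,0,0],[0.2,0,0]], "dr": [[0,0,0],[0,0,0],[0,0,0],[0,0,0]]}'
```

```text
clock: 13.55
position: [0.5243, -0.0342, 0.1184]
ee_rot: [0.566, 0.424, 0.566, -0.424]
contact_force: [-0.3, -0.1, -0.1]
width: -0.0003
clock: 13.95
position: [0.5245, -0.0342, 0.1168]
ee_rot: [0.566, 0.424, 0.566, -0.424]
contact_force: [0.3, -0.0, 0.1]
width: 0.0
```

```bash
for i in 1 2; do :; done; python3 -m creep '{"delta_pos": [[0.1,0,0],[0.1,0,0]], "dr": [[0,0,0],[0,0,0]]}'; python3 -m creep '{"delta_pos": [[0.1,0,0],[0.1,0,0]], "dr": [[0,0,0],[0,0,0]]}'
```

```text
clock: 14.15
position: [0.5244, -0.0342, 0.1157]
ee_rot: [0.566, 0.424, 0.566, -0.424]
contact_force: [0.2, 0.1, 0.4]
width: -0.0
clock: 14.35
position: [0.5244, -0.0342, 0.1147]
ee_rot: [0.566, 0.424, 0.566, -0.424]
contact_force: [-0.4, 0.6, -0.1]
width: -0.0001
```

```bash
python3 -m creep '{"delta_pos": [[0.1,0,0],[0.1,0,0]], "dr": [[0,0,0],[0,0,0]]}'; python3 -m creep '{"delta_pos": [[0.1,0,0],[0.1,0,0]], "dr": [[0,0,0],[0,0,0]]}'; python3 -m creep '{"delta_pos": [[0.1,0,0],[0.1,0,0]], "dr": [[0,0,0],[0,0,0]]}'
```

```text
clock: 14.55
position: [0.5246, -0.0342, 0.1141]
ee_rot: [0.566, 0.424, 0.566, -0.424]
contact_force: [-1.3, -0.5, 3.0]
width: -0.0001
clock: 14.75
position: [0.5251, -0.0341, 0.1133]
ee_rot: [0.566, 0.424, 0.566, -0.423]
contact_force: [0.1, 0.7, 4.8]
width: -0.0001
clock: 14.95
position: [0.5256, -0.034, 0.1124]
ee_rot: [0.567, 0.424, 0.565, -0.423]
contact_force: [1.4, 1.6, 5.7]
width: -0.0003
```

```bash
python3 -m creep '{"delta_pos": [[0.1,0,0],[0.1,0,0]], "dr": [[0,0,0],[0,0,0]]}'; python3 -m creep '{"delta_pos": [[0.1,0,0],[0.1,0,0]], "dr": [[0,0,0],[0,0,0]]}'
```

```text
clock: 15.15
position: [0.5261, -0.0339, 0.1114]
ee_rot: [0.567, 0.425, 0.565, -0.423]
contact_force: [3.2, 3.3, 4.2]
width: -0.0001
clock: 15.35
position: [0.5242, -0.0345, 0.1095]
ee_rot: [0.566, 0.423, 0.566, -0.424]
contact_force: [1.1, 1.0, 1.5]
width: -0.0002
```

```bash
python3 -m creep '{"delta_pos": [[0.05,0,0],[0.1,0,0]], "dr": [[0,0,0],[0,0,0]]}'
```

```text
clock: 15.55
position: [0.5229, -0.0343, 0.1078]
ee_rot: [0.565, 0.423, 0.567, -0.424]
contact_force: [0.2, 1.1, -0.8]
width: -0.0001
```

```bash
python3 -m creep '{"delta_pos": [[0.05,0,0],[0.05,0,0]], "dr": [[0,0,0],[0,0,0]]}'; python3 -m creep '{"delta_pos": [[0.05,0,0],[0.05,0,0]], "dr": [[0,0,0],[0,0,0]]}'
```

```text
clock: 15.75
position: [0.5235, -0.0342, 0.1078]
ee_rot: [0.565, 0.423, 0.567, -0.424]
contact_force: [-0.5, 0.6, -0.5]
width: 0.0004
clock: 15.95
position: [0.5241, -0.0342, 0.1077]
ee_rot: [0.566, 0.424, 0.566, -0.424]
contact_force: [-1.0, -0.2, 1.5]
width: 0.0001
```

```bash
python3 - <<'E'
from h import *
np.set_printoptions(suppress=True,linewidth=220)
e=grab('side','pics/side9.png');P=cloud(e)
p=np.array([.5281,-.0353,0]); yaw=.286; R=np.array([[np.cos(yaw),-np.sin(yaw)],[np.sin(yaw),np.cos(yaw)]])
Q=P.copy(); Q[...,:2]=(P[...,:2]-p[:2])@R; Q=(Q*1000)
for v in range(192,202,2): print(v,[Q[v,u].round(0).astype(int).tolist() for u in range(320,346,3)])
E
```

```text
192 [[8, 7, 118], [-1, 12, 123], [-8, 10, 122], [-15, 4, 120], [-15, -30, 95], [-23, -33, 93], [-30, -38, 91], [-37, -43, 89], [-45, -43, 90]]
194 [[14, -14, 95], [0, 7, 113], [-9, 14, 119], [-13, -5, 106], [-21, -6, 107], [-28, -8, 106], [-36, -7, 109], [-40, -31, 91], [-47, -37, 88]]
196 [[11, -4, 96], [0, 9, 107], [-8, 10, 110], [-14, 1, 104], [-22, 2, 106], [-31, 4, 109], [-38, 3, 110], [-43, -16, 97], [-49, -27, 89]]
198 [[6, 18, 107], [-1, 12, 103], [-9, 14, 107], [-17, 12, 106], [-25, 12, 107], [-32, 8, 106], [-40, 11, 109], [-45, -5, 99], [-51, -16, 91]]
200 [[6, 18, 100], [-3, 22, 105], [-10, 18, 103], [-17, 14, 101], [-25, 15, 104], [-32, 11, 102], [-40, 12, 104], [-47, 4, 99], [-52, -9, 90]]
```

The near end has risen to about 110 mm from about 105, so it looks snapped. I press a touch more to feel the stop, then lift away.

```bash
python3 -m creep '{"delta_pos": [[0.05,0,0],[0.05,0,0],[0.1,0,0]], "dr": [[0,0,0],[0,0,0],[0,0,0]]}'
```

```text
clock: 16.3
position: [0.5244, -0.0342, 0.1073]
ee_rot: [0.566, 0.424, 0.566, -0.424]
contact_force: [-3.6, -0.1, 8.8]
width: -0.0001
```

```bash
python3 -m creep '{"delta_pos": [[-0.5,0,0],[-2,0,0],[-5,0,0],[-9,0,0],[-13,0,0],[-16,-2,4],[-16,-4,8],[-16,-6,12],[-16,-8,16],[-16,-8,16]], "dr": [[0,0,0],[0,0,0],[0,0,0],[0,0,0],[0,0,0],[0,0,0],[0,0,0],[0,0,0],[0,0,0],[0,0,0]]}'
python3 - <<'E'
from h import *
np.set_printoptions(suppress=True,linewidth=220)
e=grab('side','pics/side10.png');P=cloud(e)
p=np.array([.5281,-.0353,0]); yaw=.286; R=np.array([[np.cos(yaw),-np.sin(yaw)],[np.sin(yaw),np.cos(yaw)]])
Q=P.copy(); Q[...,:2]=(P[...,:2]-p[:2])@R; Q=(Q*1000)
for v in range(192,202,2): print(v,[Q[v,u].round(0).astype(int).tolist() for u in range(320,346,3)])
for c in [(.6011,.1018),(.6166,.049),(.634,-.004)]:
    k=(np.hypot(P[...,0]-c[0]-.0,P[...,1]-c[1])<.02)&(P[...,2]>.105)&(P[...,2]<.16); print(c,np.sort(P[...,2][k])[-40::6].round(4))
d=grab('top','pics/top10.png')
cv2.imwrite('pics/c10.png',np.hstack([cv2.resize(e['pixels'][150:230,240:360],(480,400),interpolation=cv2.INTER_CUBIC),cv2.resize(d['pixels'][115:255,232:362],None,fx=2.4,fy=400/140,interpolation=cv2.INTER_CUBIC)]))
E
```

```text
clock: 17.3
position: [0.4926, -0.2158, 0.2666]
ee_rot: [0.566, 0.424, 0.564, -0.426]
contact_force: [0.2, 1.0, -1.0]
width: -0.0001
192 [[16, -22, 95], [5, -13, 103], [-3, -11, 107], [-11, -12, 107], [-16, -27, 97], [-22, -35, 92], [-30, -38, 91], [-38, -39, 92], [-45, -45, 89]]
194 [[13, -12, 96], [2, 0, 107], [-5, -3, 106], [-14, 0, 110], [-20, -7, 106], [-29, -6, 108], [-37, -5, 110], [-39, -34, 89], [-47, -34, 90]]
196 [[12, -5, 95], [0, 8, 107], [-8, 9, 109], [-14, 2, 105], [-23, 4, 107], [-30, 2, 108], [-39, 6, 112], [-43, -13, 98], [-48, -29, 88]]
198 [[7, 14, 104], [-1, 15, 106], [-9, 12, 105], [-17, 12, 107], [-25, 12, 108], [-32, 8, 106], [-40, 9, 108], [-45, -6, 97], [-50, -18, 90]]
200 [[5, 20, 102], [-2, 18, 102], [-10, 18, 103], [-17, 15, 102], [-24, 11, 100], [-32, 11, 101], [-41, 15, 106], [-46, 1, 97], [-51, -14, 86]]
(0.6011, 0.1018) [0.1441 0.1445 0.1448 0.1452 0.1455 0.1462 0.1464]
(0.6166, 0.049) [0.1443 0.1445 0.1448 0.1451 0.1455 0.1461 0.1467]
(0.634, -0.004) [0.1443 0.1447 0.1451 0.1454 0.1457 0.1461 0.1472]
```

View pics/c10.png

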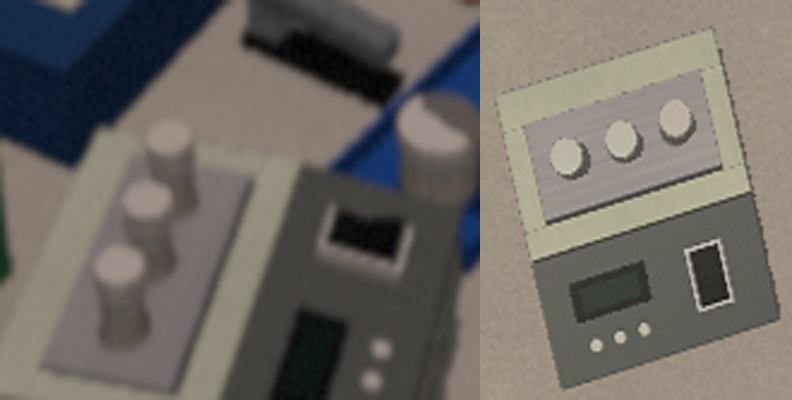

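The final picture shows three tubes level and upright in the block. The rocker's far half has stayed down (about 107 mm, was 114) and its near end is up (about 110 mm, was 105). The arm is clear.

```bash
python3 -m creep '{"delta_pos": [[0,0,0],[0,0,0]], "dr": [[0,0,0],[0,0,0]]}'; python3 -c "
from rig import manip
print(manip.sign_off())"
```

```text
clock: 17.6
position: [0.4932, -0.209, 0.2668]
ee_rot: [0.566, 0.423, 0.567, -0.423]
contact_force: [-0.4, 0.4, 0.5]
width: 0.0
the job is handed in; nothing more can be done
None
```

The tube is in the empty well and released, the rocker was then switched on, and the job is handed in at 17.6 s of 58 s. No verdict was reported.

- **Tube:** I pressed it onto the well floor with about 10 N (limit 25 N), stopping at the expected seating height. After release its cap top read the same height as its two neighbours' to within about 1 mm, and it stood upright.
- **Rocker:** Resistance peaked near 6 N and fell away as it snapped over; the stop then showed at 8.8 N (limit 18 N). With the arm clear, the far end had dropped from about 114 to 107 mm and the near end had risen from about 105 to 110 mm.
- **Other objects:** The two neighbouring tubes had not moved. In the last picture the cup and stapler looked undisturbed. I did not measure the sanitiser, calculator or marker again at the end, but the arm never worked near them.
- **Checks that disagreed:** The two cameras and the arm differed by 1.5 to 2 mm on positions. I corrected for this before the insertion and before the press. The gripper read 28.4 mm on the 31 mm cap. I left that unexplained because the grip held and the tube seated at the right height.

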